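Tap the menu tablets square in the corner

ROBOT

A 7-joint arm with a two-finger parallel gripper is mounted at the origin on a cart in front of the work surface, level with it; the furniture and walls round the work are solid. World frame = base frame: x ahead of the robot, y to its left, z up, the work surface at z = 0. Lengths are in m, angles in rad, forces in N, time in s.
With the tool pointing down it reaches from about 0.4 to 0.875 m from the base axis. Payload 19.3 kg.
Tool frame: the origin (TCP) lies midway between the tips of the shut fingers; the grasp point (between the pads) lies 19 mm behind it; z points along the fingers, y is the direction in which the jaws open and shut (so a half turn about z gives the same grasp; the last joint's range is limited). The gripper opens to 85 mm and grips with 20 to 120 N. Pads are 22 mm wide; open, the fingers measure 114 mm over their backs; the gripper's body (76 mm by 85 mm) begins 54 mm behind the grasp point. The pads swing forward as they close: fully open they stand 13 mm farther back than shut.
Start: joints at [-1.231, 0.521, -0.036, 1.599, 0.021, 1.021, -0.113], TCP at [0.249, 0.573, 0.231] pointing down, gripper open.
Joint ranges: [-2.91, 2.91], [-0.3, 2.13], [-1.5, 1.42], [0.17, 2.43], [-1.26, 4.41], [0.16, 1.93], [-2.52, 2.52]. Speed limits (rad/s): [1.89, 1.89, 2.39, 2.39, 3.01, 3.01, 3.01].

INTERFACE

Orientations are given as [roll, pitch, yaw] about the fixed x, y, z axes, in that order (R = Rz(yaw) Ry(pitch) Rx(roll)).
In Python, from workcell import telemetry, cams, workorder gives the robot as it stands. The module is installed in compiled form; this text tells all that it offers.
- The arm moves only by the tool apply_moves, never from a script. Its argument "steps" is a list of rows, each a list of 4 numbers: the shift along the tool's x, y, z in cm, then the turn about the tool's z in rad. A call has exactly 10 rows; each row is the pose to reach, as a shift and turn from the pose commanded when the call began, along the tool's axes at that moment; what a row does not reach only later rows make up. A row lasts 1/12 s, in which the tool goes at most 41.7 mm and 7.16 degrees, less where a joint would pass 70% of its speed; a pose out of reach is approached as far as the arm can. A call with a gripper value outside its range is refused whole. "claw" is the closure, from 0 (fully open) to 1 (shut), set as the call begins (left out, the last holds). The fingers move at their own pace and stop on an object; "force" is the grip in N (left out, the last holds). Time passes only in rows, so rows that repeat a pose let the fingers close, or fill a call up. It gives the time, the measured TCP pose, the force and the opening at its end, in the units of the state.
- telemetry.observe(): the state, without advancing time (a new reading comes with each control period).
- cams.grab_frame(name): name is "scene" or "top" or "wrist"; returns a dict with "color" (384x512x3 uint8, red, green, blue), "mtx" (3x3 intrinsics, pixels), "k1" (the pictures are not rectified: a ray, as slopes to the right and down, at radius r is drawn at 1 + k1 r^2 times it, then the intrinsics apply), "eye" and "orientation" of the camera in the world; the wrist camera has in their place "T_tool_cam" (4x4, takes a point from camera to tool coordinates, whose origin is the TCP and whose axes are the flange's). Camera axes: x right, y down, z forward; pixel columns grow to the right and rows downward; lengths in m; the calibration is good to about 2 mm. A picture is of the moment at which its call begins: read the wrist's pose just before it. There is no depth.
- workorder.job_done(): hands the job in, once; it reports no verdict.
Trained networks look in the newest picture that a camera, given by its name, has taken for a name from the list of things; names that differ only in an ending like _2 or _b are one class to them, and where a whole thing is asked for, a point or a joint stands for the part that bears it (a point fixed in the world has none). Each returns a list of dicts, best first, with "score" (0 to 1); they miss things now and then, are a little off and sometimes report something else, mostly with a low value. They report only what shows in the picture. A call takes as long as a camera call.
- cams.find_in(camera, name): "box" ([left, top, width, height] in pixels, round what is visible of it).
- cams.pinpoint(camera, name): "uv" ([column, row] in pixels: a listed point, or the origin of a listed thing).
The state is a dict: "clock": time; "qpos": joint angles; "qd": joint speeds; "joint_efforts": joint torques, N m; "position": TCP position; "tool_rot": TCP orientation; "force": force on the tool from outside, world axes, zero at the start; "moment": the same for the moment, N m; "grip_width": finger opening in m.
Only numpy, scipy, OpenCV 4.12 (cv2) and the standard library are available. Lean on these libraries where they do the work, as an engineer would, in place of code of your own. Each camera call takes 0.05 s, during which the arm holds its last target. There are 200 camera calls.

TASK

Lay the two loose oak menu tablets on the untidy pile in the squaring corner, then tap the pile from its open sides until all five tablets lie flat with their edges flush, snug against both fences. Leave the glass, cup, jug and pump bottle where they stand.

Things in the scene. Friction and masses are not known exactly. Their poses are not given: they have to be found in the camera images.
- corner: fixed: grey board 110 (own x) by 140 (y) by 6 mm thick with two aluminium fences meeting at its +x (far), -y (right) corner: 6 mm thick, tops 45 mm above the table. Origin: centre of the board's underside. Inner faces: x = +49 mm (from y = -64 to -1 mm) and y = -64 mm (from x = +5 to +49 mm); the rest is open. Pushed from an open side, tablets slide up to the fence; it may take several taps
- corner_home (a point): point on the corner, turned with it, on the board's upper face (6 mm above the table): where the centre of the underside of the lowest tablet lies when the pile is home, 32 mm from the +x fence's inner face and 48 mm from the -y fence's. A squared pile has its long sides along y, one on the +x fence, and one short end on the -y fence; five tablets stand 40 mm high
- tablet_1: oak menu tablet with a dark inset panel on its top face, part of the untidy pile on the corner board: it starts as layer 1 from below, anywhere up to some 35 mm from the fences and up to 0.15 rad askew. Flat board 64 (own x) by 96 (own y) by 8 mm thick, about 50 g; origin at the centre of its underside, z up; x and y follow its short and long sides.
- tablet_2: oak menu tablet with a dark inset panel on its top face, part of the untidy pile on the corner board: it starts as layer 2 from below, anywhere up to some 35 mm from the fences and up to 0.15 rad askew. Flat board 64 (own x) by 96 (own y) by 8 mm thick, about 50 g; origin at the centre of its underside, z up; x and y follow its short and long sides.
- tablet_3: oak menu tablet with a dark inset panel on its top face, part of the untidy pile on the corner board: it starts as layer 3 from below, anywhere up to some 35 mm from the fences and up to 0.15 rad askew. Flat board 64 (own x) by 96 (own y) by 8 mm thick, about 50 g; origin at the centre of its underside, z up; x and y follow its short and long sides.
- tablet_4: oak menu tablet with a dark inset panel on its top face, loose, lying flat on the table to the left or right of the corner board, with the drinking glass standing 15 to 40 mm beyond its +y end. Flat board 64 (own x) by 96 (own y) by 8 mm thick, about 50 g; origin at the centre of its underside, z up; x and y follow its short and long sides.
- tablet_5: oak menu tablet with a dark inset panel on its top face, loose, lying flat on the table to the left or right of the corner board, with the espresso cup standing 15 to 40 mm beyond its +y end. Flat board 64 (own x) by 96 (own y) by 8 mm thick, about 50 g; origin at the centre of its underside, z up; x and y follow its short and long sides.
- tumbler: bystander: clear drinking glass 67 mm across, 105 mm tall, beyond the end of tablet_4; origin at the centre of its underside
- espresso_cup: bystander: white espresso cup, about 78 by 99 mm with its ear, 55 mm tall, beyond the end of tablet_5; origin at the centre of its underside
- jug: bystander: red jug, about 93 by 73 mm, 102 mm tall, behind the +x fence of the corner; origin at the centre of its underside
- gel_bottle: bystander: small pump bottle, 56 by 35 mm, 134 mm tall, behind the outer joint of the two fences; origin at the centre of its underside

How it is judged:
By the outcome, as a careful person would: the job done as asked, in the order asked, and still so for the second after the job is handed in, with the robot touching nothing.
It also fails if it takes over 72 s, if anything falls off the work surface, if the arm or the gripper's body presses on something with over 40 N, if the wrist force passes 120 N, or if a joint passes its speed limit or range.

## Working session

There is one attempt and no reset: what is moved stays moved. The work goes in short steps, Python scripts to look and compute and a tool call to move; the robot and the scene stay as the last step left them, time stands still between calls to the robot, and variables do not carry over. Pictures are saved under pics/ and viewed, about 8 in all and at most 12, crops included, and the job is handed in when it is done.

Besides the shell and the picture viewer there is one more tool, called after "Emit:" in YAML: its name, and indented under it one key for each argument. apply_moves: Moves the arm, as the interface text tells. Its arguments: {"type":"object","properties":{"steps":{"type":"array"},"claw":{"type":"number"},"force":{"type":"number"}},"required":["steps"]}

```bash
mkdir -p pics; ls; cat > h.py <<'E'
import numpy as np, cv2
from scipy.spatial.transform import Rotation as R
from workcell import telemetry, cams, workorder
def Rm(o):
    o=np.array(o,float)
    if o.shape==(3,3): return o
    return R.from_euler('xyz',o).as_matrix() if o.size==3 else R.from_quat(o).as_matrix()
def campose(f,st=None):
    if 'T_tool_cam' in f:
        T=np.eye(4);T[:3,:3]=Rm(st['tool_rot']);T[:3,3]=st['position'];T=T@np.array(f['T_tool_cam']);return T[:3,:3],T[:3,3]
    return Rm(f['orientation']),np.array(f['eye'])
def grab(name):
    st=telemetry.observe();f=cams.grab_frame(name);f['Rc'],f['c']=campose(f,st);f['name']=name;return f
def slopes(f,uv):
    K=np.array(f['mtx']);uv=np.atleast_2d(uv).astype(float)
    d=np.c_[(uv[:,0]-K[0,2])/K[0,0],(uv[:,1]-K[1,2])/K[1,1]];s=d.copy()
    for _ in range(20): s=d/(1+f['k1']*(s**2).sum(1,keepdims=True))
    return s
def toplane(f,uv,z):
    s=slopes(f,uv);r=np.c_[s,np.ones(len(s))]@f['Rc'].T
    return f['c']+r*((z-f['c'][2])/r[:,2])[:,None]
def proj(f,P):
    K=np.array(f['mtx']);p=(np.atleast_2d(P)-f['c'])@f['Rc'];s=p[:,:2]/p[:,2:];s=s*(1+f['k1']*(s**2).sum(1,keepdims=True))
    return s*[K[0,0],K[1,1]]+[K[0,2],K[1,2]]
def save(f,fn,img=None): cv2.imwrite('pics/'+fn,(f['color'] if img is None else img)[:,:,::-1])
E
python3 - <<'E'
from h import *
np.set_printoptions(precision=4,suppress=True)
s=telemetry.observe();print({k:s[k] for k in('clock','position','tool_rot','force','grip_width')})
ims=[]
for n in('top','scene'):
    f=grab(n);print(n,f['orientation'],f['eye'],np.array(f['mtx']).ravel(),f['k1']);ims.append(f['color'])
    for t,z in(('corner',0),('corner_home',.006),('tablet_4',0),('tablet_1',0),('tumbler',0),('espresso_cup',0),('jug',0),('gel_bottle',0)):
        for d in cams.pinpoint(n,t)[:6]: print(t,round(d['score'],2),np.round(d['uv'],1),toplane(f,d['uv'],z)[0])
save(0,'a.png',cv2.resize(np.vstack(ims),None,fx=.78,fy=.78) if 0 else ims[0]);save(0,'b.png',ims[1])
E
```

```text
pics
{'clock': 0.0, 'position': array([0.2489, 0.5729, 0.2307]), 'tool_rot': array([-3.1405,  0.0001,  2.7318]), 'force': array([-0.0598,  0.2757, -0.3242]), 'grip_width': 0.08486100909974185}
top [-2.9971  0.0184 -1.5936] [ 0.4032 -0.0163  1.3174] [390.2001   0.     249.2933   0.     390.2001 189.8851   0.       0.
   1.    ] -0.04751692805575866
corner 0.81 [255.4 210.8] [ 0.5234 -0.0155  0.    ]
corner_home 0.74 [259.1 204.5] [ 0.5439 -0.0286  0.006 ]
tablet_4 0.94 [145.5 210. ] [0.535  0.3595 0.    ]
tablet_4 0.87 [254.9 210. ] [ 0.5261 -0.0139  0.    ]
tablet_4 0.61 [256.8 210.3] [ 0.525  -0.0203  0.    ]
tablet_4 0.6 [355.4 212.1] [ 0.5105 -0.3533  0.    ]
tablet_1 0.94 [145.5 210. ] [0.535  0.3595 0.    ]
tablet_1 0.87 [254.9 210. ] [ 0.5261 -0.0139  0.    ]
tablet_1 0.61 [256.8 210.3] [ 0.525  -0.0203  0.    ]
tablet_1 0.6 [355.4 212.1] [ 0.5105 -0.3533  0.    ]
tumbler 0.71 [148.4 178. ] [0.6458 0.3511 0.    ]
espresso_cup 0.69 [358.9 180.9] [ 0.6169 -0.3719  0.    ]
jug 0.96 [248.5 174.1] [0.6503 0.005  0.    ]
scene [-2.0517  0.0101 -0.4908] [ 0.0887 -0.935   0.6015] [433.
[... 279 characters left out ...]
3. ] [0.5291 0.3745 0.    ]
tablet_4 0.57 [291.2 297.8] [ 0.4939 -0.3465  0.    ]
tablet_4 0.43 [231.7 218.2] [0.5318 0.0167 0.    ]
tablet_4 0.42 [233.2 214.2] [0.5455 0.035  0.    ]
tablet_1 0.97 [231.7 213.6] [0.5433 0.0402 0.    ]
tablet_1 0.61 [185.4 173. ] [0.5291 0.3745 0.    ]
tablet_1 0.57 [291.2 297.8] [ 0.4939 -0.3465  0.    ]
tablet_1 0.43 [231.7 218.2] [0.5318 0.0167 0.    ]
tablet_1 0.42 [233.2 214.2] [0.5455 0.035  0.    ]
tumbler 0.63 [214.9 165.9] [0.6429 0.3813 0.    ]
espresso_cup 0.91 [344.2 283.3] [ 0.6219 -0.3626  0.    ]
jug 0.65 [267.  207.4] [0.6493 0.0234 0.    ]
jug 0.23 [284.4 226.2] [ 0.6369 -0.0914  0.    ]
gel_bottle 0.97 [286.4 225. ] [ 0.645  -0.0887 -0.    ]
```

```bash
python3 - <<'E'
from h import *
a=cv2.imread('pics/a.png');b=cv2.imread('pics/b.png')
A=cv2.resize(a[130:270,100:400],None,fx=2.66,fy=2.66,interpolation=cv2.INTER_CUBIC)
B=cv2.resize(b[120:340,140:400],(0,0),fx=1,fy=1)
B=cv2.resize(b[140:340,130:400],None,fx=1.1,fy=1.1,interpolation=cv2.INTER_CUBIC)
o=np.zeros((600,800,3),np.uint8);o[:A.shape[0],:A.shape[1]]=A[:600,:800];h=600-A.shape[0];B=B[:h];o[A.shape[0]:A.shape[0]+B.shape[0],:B.shape[1]]=B
cv2.imwrite('pics/c.png',o)
E
```

```text
(no output)
```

View pics/c.png

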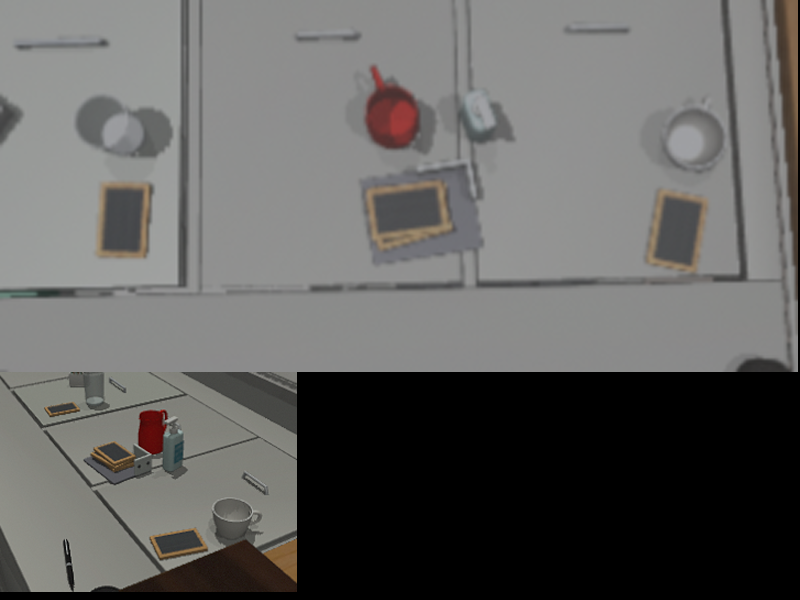

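The top view shows tablet_4 on the left with the glass ahead of it and the pile in the centre. The fences are on its far and right sides, with the jug and bottle beyond, and tablet_5 is on the right with the cup. The detected positions agree with this. I'll move over tablet_4 for a closer look.

Emit:
apply_moves:
  steps:
    - [-3.7, -1, -0.2, -0.05]
    - [-7.4, -1.9, -0.4, -0.1]
    - [-11.1, -2.9, -0.7, -0.15]
    - [-14.8, -3.9, -0.9, -0.2]
    - [-18.5, -4.8, -1.1, -0.25]
    - [-22.2, -5.8, -1.4, -0.3]
    - [-25.9, -6.8, -1.6, -0.35]
    - [-29.6, -7.7, -1.8, -0.41]
    - [-33.4, -8.7, -2, -0.41]
    - [-33.4, -8.7, -2, -0.41]
  claw: 0
  force: 40

```text
clock: 1.73
position: [0.5271, 0.3536, 0.2516]
tool_rot: [-3.139, 0.003, 3.133]
force: [0.8, -0.6, 0.8]
grip_width: 0.0855
```

```bash
cat >> h.py <<'E'
def tabs(f,z,box=None):
    "oak-framed tablets: orange rim mask -> min-area rectangles on plane z (world)"
    hsv=cv2.cvtColor(f['color'],cv2.COLOR_RGB2HSV)
    m=cv2.inRange(hsv,(8,70,60),(28,255,255))
    cs,_=cv2.findContours(m,cv2.RETR_EXTERNAL,cv2.CHAIN_APPROX_NONE);out=[]
    for c in sorted(cs,key=cv2.contourArea,reverse=True)[:3]:
        if cv2.contourArea(c)<300: continue
        P=toplane(f,c[:,0,:],z)[:,:2]
        (cx,cy),(w,h),a=cv2.minAreaRect((P*1000).astype(np.float32))
        if w>h: w,h,a=h,w,a+90
        out.append((cx,cy,w,h,(a+90)%180-90)) # a: direction of short side, deg
    return m,out
E
python3 - <<'E'
from h import *
np.set_printoptions(precision=4,suppress=True)
s=telemetry.observe();print(s['clock'],s['position'],s['tool_rot'],s['qpos'])
f=grab('wrist');print(np.array(f['T_tool_cam']).round(3),f['mtx'][0][0],f['c'])
m,o=tabs(f,.008);print(np.round(o,1))
for t in('tablet_4','tumbler'):
    for d in cams.pinpoint('wrist',t)[:2]: print(t,d['score'],d['uv'],toplane(f,d['uv'],0)[0])
save(f,'d.png')
E
```

```text
1.7333 [0.5271 0.3536 0.2516] [-3.1391  0.0031  3.1333] [-0.6418  0.5179 -0.0667  1.5493  0.042   1.075   0.8428]
[[-0.    -0.947 -0.32   0.084]
 [ 1.    -0.    -0.001  0.   ]
 [ 0.001 -0.32   0.947 -0.142]
 [ 0.     0.     0.     1.   ]] 295.55238608857377 [0.443  0.3547 0.3936]
[[523.9 355.9  63.   95.2  87. ]
 [525.5  24.4  43.8  87.4  74. ]]
tablet_4 0.76 [256.4, 151.4] [0.5266 0.3562 0.    ]
tumbler 0.89 [259.1, 226.2] [0.6386 0.3596 0.    ]
```

View pics/d.png

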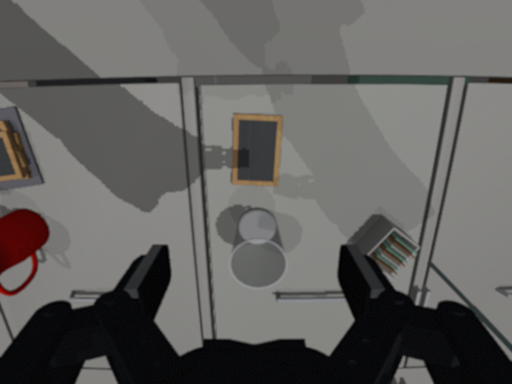

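```bash
cat >> h.py <<'E'
def to(x,y,z,yaw,s=None):
    "shift (cm) in tool axes and turn from measured pose to a world pose"
    s=s or telemetry.observe();M=Rm(s['tool_rot']);d=M.T@(np.array([x,y,z])-s['position'])*100
    t=-(yaw-s['tool_rot'][2]);t=(t+np.pi)%(2*np.pi)-np.pi
    return np.round([*d,t],3)
E
python3 - <<'E'
from h import *
s=telemetry.observe();print(s['clock'],s['position'],s['tool_rot'],s['qd'].round(3));print(to(.512,.3565,.05,3.089))
E
```

```text
1.8833 [0.52072148 0.36026536 0.25116959] [ 3.14142780e+00 -3.50933837e-04  3.14094828e+00] [-0.031 -0.006 -0.015  0.006 -0.001 -0.001 -0.005]
[ 0.865 -0.38  20.117  0.052]
```

```bash
python3 - <<'E'
from h import *
s=telemetry.observe();f=grab('wrist');m,o=tabs(f,.008);print(np.round(o,1))
cx,cy,w,h,a=o[0];a=np.radians(a);yaw=a+np.pi/2;L=np.array([np.cos(yaw),np.sin(yaw)]);p=np.array([cx,cy])/1000+.012*L
print(p,yaw,to(*p,.05,yaw),to(*p,-.003,yaw))
E
```

```text
[[523.9 355.8  63.2  95.2  86.9]
 [525.2  27.9  36.5  84.3  74.6]]
[0.51196345 0.35649646] 3.086791056784524 [ 0.799 -0.458 20.121  0.056] [ 0.796 -0.46  25.421  0.056]
```

Emit:
apply_moves:
  steps:
    - [0.2, -0.1, 3.5, 0.02]
    - [0.4, -0.2, 7, 0.03]
    - [0.6, -0.3, 11, 0.056]
    - [0.8, -0.45, 15, 0.056]
    - [0.8, -0.45, 18.5, 0.056]
    - [0.8, -0.45, 21, 0.056]
    - [0.8, -0.45, 23, 0.056]
    - [0.8, -0.45, 24.5, 0.056]
    - [0.8, -0.45, 25.4, 0.056]
    - [0.8, -0.45, 25.4, 0.056]
  claw: 0

```text
clock: 2.77
position: [0.5111, 0.3563, -0.0043]
tool_rot: [-3.14, -0.002, 3.087]
force: [-0.3, -0.5, 0.4]
grip_width: 0.0851
```

Emit:
apply_moves:
  steps:
    - [0, 0, 0, 0]
    - [0, 0, 0, 0]
    - [0, 0, 0, 0]
    - [0, 0, 0, 0]
    - [0, 0, 0, 0]
    - [0, 0, 0, 0]
    - [0, 0, 0, 0]
    - [0, 0, 0, 0]
    - [0, 0, 0, 0]
    - [0, 0, 0, 0]
  claw: 1
  force: 30

```text
clock: 3.6
position: [0.5131, 0.3566, -0.0013]
tool_rot: [3.14, 0.001, 3.086]
force: [-2.8, -0.8, 9.0]
grip_width: 0.0626
```

Emit:
apply_moves:
  steps:
    - [0, 0, -1, 0]
    - [0, 0, -4, 0]
    - [0, 0, -8, 0]
    - [0, -0.5, -12, 0]
    - [0, -2, -15.5, 0]
    - [0, -5, -18, 0]
    - [0, -8, -20.5, 0.1]
    - [0, -12, -22.5, 0.2]
    - [0, -16, -24, 0.3]
    - [0, -20, -25, 0.4]

```text
clock: 4.43
position: [0.5016, 0.1583, 0.2491]
tool_rot: [3.139, 0.002, 2.681]
force: [1.3, 0.8, -0.2]
grip_width: 0.0625
```

```bash
python3 - <<'E'
from h import *
s=telemetry.observe();print(s['position'],s['tool_rot'],s['grip_width']);print(to(.52,-.06,.25,1.6))
E
```

```text
[0.50161616 0.15831207 0.24913058] [3.13880236e+00 1.68549238e-03 2.68120222e+00] 0.06247229150387703
[-11.347 -18.741  -0.12    1.081]
```

Emit:
apply_moves:
  steps:
    - [-1.9, -3.1, 0, 0.12]
    - [-3.8, -6.2, 0, 0.24]
    - [-5.7, -9.3, 0, 0.36]
    - [-7.6, -12.4, 0, 0.48]
    - [-9.5, -15.5, 0, 0.6]
    - [-11.3, -18.7, 0, 0.72]
    - [-11.3, -18.7, 0, 0.84]
    - [-11.3, -18.7, 0, 0.96]
    - [-11.3, -18.7, 0, 1.08]
    - [-11.3, -18.7, 0, 1.08]

```text
clock: 5.27
position: [0.5208, -0.058, 0.2473]
tool_rot: [3.141, -0.001, 1.599]
force: [-0.8, 0.3, -0.4]
grip_width: 0.0623
```

```bash
python3 - <<'E'
from h import *
np.set_printoptions(precision=4,suppress=True)
telemetry.observe();cams.grab_frame('wrist')
s=telemetry.observe();print(s['position'],s['tool_rot'],s['qpos'])
f=grab('wrist');m,o=tabs(f,.030);print(np.round(o,1))
for t,z in(('corner',0),('corner_home',.006),('tablet_4',.02)):
    for d in cams.pinpoint('wrist',t)[:4]: print(t,d['score'],d['uv'],toplane(f,d['uv'],z)[0])
save(f,'e.png',cv2.resize(f['color'],(800,600),interpolation=cv2.INTER_CUBIC));np.savez('e.npz',**f)
E
```

```text
[ 0.5208 -0.0578  0.2472] [ 3.1406 -0.0003  1.6077] [-0.2837  0.3605  0.3673  1.8618 -0.1573  0.9464  0.191 ]
[[ 525.8 -229.3  171.4  259.6    2.3]
 [ 523.1   -7.6   77.    97.9    8.2]]
tablet_4 0.72 [263.0, 114.3] [ 0.529  -0.0063  0.02  ]
tablet_4 0.66 [255.5, 269.4] [ 0.5283 -0.2277  0.02  ]
```

View pics/e.png

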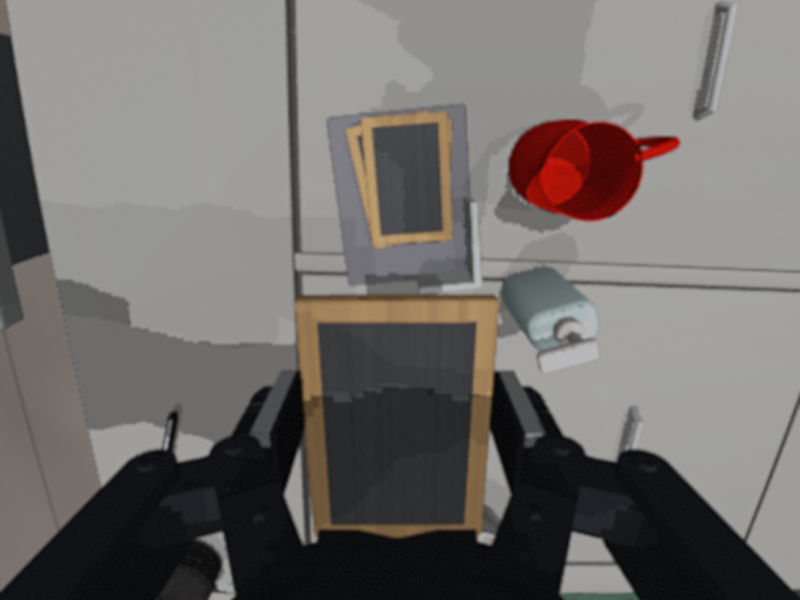

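```bash
cat > q.py <<'E'
from h import *
np.set_printoptions(precision=4,suppress=True)
f=dict(np.load('e.npz',allow_pickle=True))
P=lambda u,z: toplane(f,np.array(u)/1.5625,z)[:,:2]
B=P([(328,118),(465,104),(348,285)],.006);print('board',B,np.degrees(np.arctan2(*(B[0]-B[2])[::-1])),np.linalg.norm(B[0]-B[1]),np.linalg.norm(B[0]-B[2]))
T=P([(362,116),(447,111),(451,240),(377,247)],.030);print('top',T,[np.linalg.norm(T[i]-T[i-1]) for i in range(4)])
print('fence',P([(472,202),(480,202),(480,290)],.045))
g=cv2.resize(f['color'][50:190,190:330],None,fx=5,fy=5,interpolation=cv2.INTER_CUBIC)[:600]
save(0,'f.png',g)
E
python3 q.py
```

```text
board [[ 0.4625  0.0367]
 [ 0.5689  0.0509]
 [ 0.4788 -0.1002]] 96.7762370591815 0.10731064839685926 0.13784821239925923
top [[ 0.4908  0.0382]
 [ 0.5528  0.0439]
 [ 0.5626 -0.0519]
 [ 0.5041 -0.0597]] [np.float64(0.0987793286796056), np.float64(0.062261623863291454), np.float64(0.0963000992618443), np.float64(0.059010007496878826)]
fence [[ 0.5742 -0.0194]
 [ 0.5802 -0.0192]
 [ 0.5865 -0.0878]]
```

View pics/f.png

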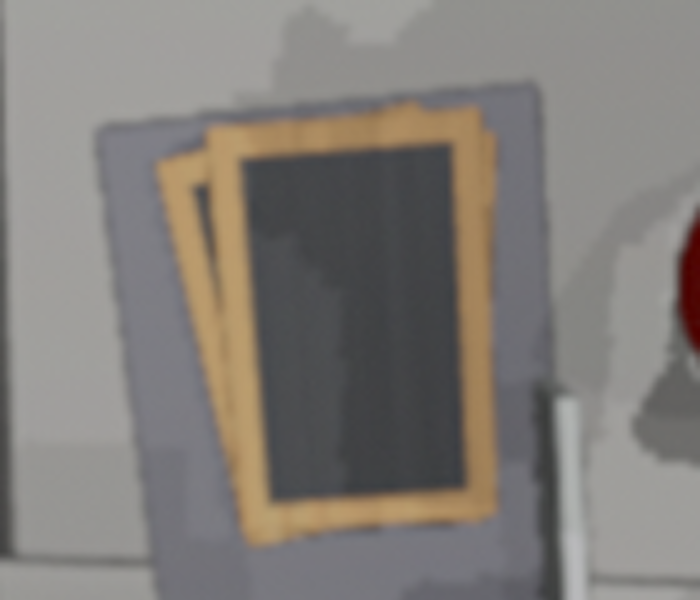

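Board centre is about (0.524, -0.0245) with a yaw of about 7°, and the fence end matches the drawing to within 2 mm. The pile sits about 12 mm and 32 mm from home. I'll place tablet_4 on it at a similar offset.

```bash
cat >> h.py <<'E'
C0=np.array([.5244,-.0245]);CY=np.radians(7.0)
def cw(x,y):
    "corner-local mm -> world m"
    return C0+np.array([x*np.cos(CY)-y*np.sin(CY),x*np.sin(CY)+y*np.cos(CY)])/1000
E
python3 - <<'E'
from h import *
p=cw(5,22);print(p,to(*p,.08,1.693),to(*p,.0305,1.693))
E
```

```text
[ 0.52668161 -0.00205464] [ 5.548  0.787 16.671 -0.084] [ 5.546  0.785 21.621 -0.084]
```

Emit:
apply_moves:
  steps:
    - [2, 0.3, 2, -0.03]
    - [4, 0.6, 5, -0.06]
    - [5.55, 0.8, 8, -0.084]
    - [5.55, 0.8, 11.5, -0.084]
    - [5.55, 0.8, 14.5, -0.084]
    - [5.55, 0.8, 17, -0.084]
    - [5.55, 0.8, 19, -0.084]
    - [5.55, 0.8, 20.5, -0.084]
    - [5.55, 0.8, 21.6, -0.084]
    - [5.55, 0.8, 21.6, -0.084]

```text
clock: 6.35
position: [0.5264, -0.0024, 0.0289]
tool_rot: [-3.14, -0.0, 1.691]
force: [-1.0, -0.3, -0.8]
grip_width: 0.0626
```

```bash
python3 - <<'E'
from h import *
f=grab('scene');s=telemetry.observe();print(s['clock'],s['position'],s['tool_rot'],s['force'])
print(to(*cw(5,22),.0305,1.693))
save(f,'g.png',cv2.resize(f['color'][160:270,170:330],None,fx=5,fy=5,interpolation=cv2.INTER_CUBIC))
E
```

```text
6.4 [ 0.52670673 -0.00234836  0.03001803] [-3.14055182e+00 -1.76547349e-04  1.69046843e+00] [ 0.21959196 -1.05540653  0.16177619]
[ 0.029  0.001 -0.048 -0.003]
```

View pics/g.png

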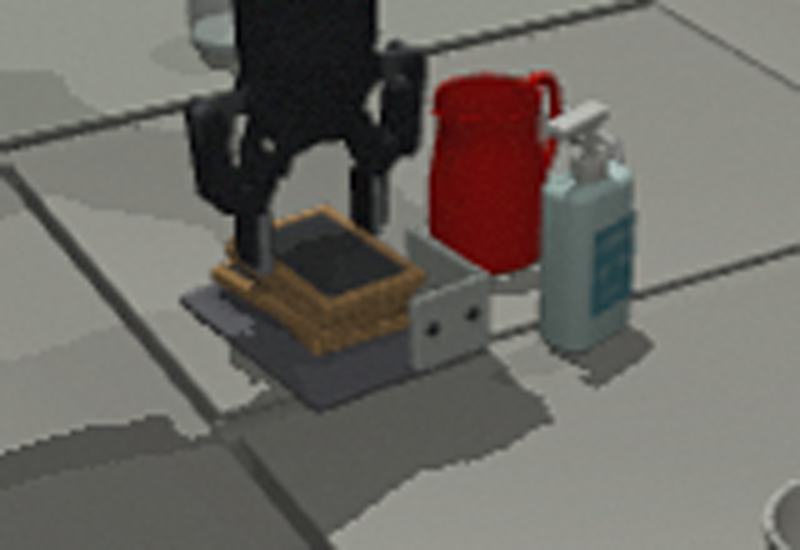

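Emit:
apply_moves:
  steps:
    - [0, 0, 0, 0]
    - [0, 0, 0, 0]
    - [0, 0, 0, 0]
    - [0, 0, 0, 0]
    - [0, 0, 0, 0]
    - [0, 0, -1, 0]
    - [0, 0, -3, 0]
    - [0, 0, -6, 0]
    - [0, 0, -10, 0]
    - [0, 0, -14, 0]
  claw: 0

```text
clock: 7.23
position: [0.5263, -0.0025, 0.1724]
tool_rot: [-3.141, 0.0, 1.689]
force: [0.7, -0.2, 0.6]
grip_width: 0.0854
```

```bash
python3 - <<'E'
from h import *
s=telemetry.observe();print(s['clock'],s['position'],s['tool_rot'],s['grip_width']);print(to(.50,-.34,.25,3.0))
E
```

```text
7.2333 [ 0.52625958 -0.00247384  0.17241658] [-3.14063814e+00  1.60422886e-04  1.68943399e+00] 0.08537315548818275
[-33.206  -6.61   -7.747  -1.311]
```

Emit:
apply_moves:
  steps:
    - [-2, -0.4, -3, -0.12]
    - [-6, -1.2, -6, -0.24]
    - [-10, -2, -7.7, -0.36]
    - [-14, -2.8, -7.7, -0.48]
    - [-18, -3.6, -7.7, -0.6]
    - [-22, -4.4, -7.7, -0.72]
    - [-26, -5.2, -7.7, -0.84]
    - [-30, -6, -7.7, -0.96]
    - [-33.2, -6.6, -7.7, -1.08]
    - [-33.2, -6.6, -7.7, -1.2]

```text
clock: 8.07
position: [0.4988, -0.345, 0.2483]
tool_rot: [-3.139, 0.0, 2.861]
force: [0.3, -1.0, -0.6]
grip_width: 0.0852
```

```bash
python3 - <<'E'
from h import *
for _ in range(3): cams.grab_frame('wrist')
s=telemetry.observe();print(s['clock'],s['position'],s['tool_rot'],s['qpos'].round(2))
f=grab('wrist');m,o=tabs(f,.008);print(np.round(o,1))
for t in('tablet_5','espresso_cup'):
    for d in cams.pinpoint('wrist',t)[:3]: print(t,d['score'],d['uv'],toplane(f,d['uv'],0)[0])
E
```

```text
8.2167 [ 0.49978889 -0.34141337  0.24791107] [-3.14109863e+00  2.73847691e-05  2.85658141e+00] [ 0.41  0.48  0.14  1.64 -0.07  1.03  1.85]
[[ 522.9 -641.4  300.5  559.6   89.8]
 [ 493.4 -347.    63.3   95.1   76.9]
 [ 534.3  -22.7   55.5   81.9  -80.3]]
tablet_5 0.64 [247.4, 150.9] [ 0.49466146 -0.34957953  0.        ]
espresso_cup 0.58 [256.8, 231.9] [ 0.61420614 -0.37114017  0.        ]
```

```bash
python3 - <<'E'
from h import *
print(to(.4817,-.3443,-.0015,2.913))
E
```

```text
[ 1.71  -1.093 24.934 -0.054]
```

Emit:
apply_moves:
  steps:
    - [0.5, -0.3, 3.5, -0.02]
    - [1, -0.6, 7, -0.03]
    - [1.4, -0.9, 11, -0.055]
    - [1.7, -1.1, 15, -0.055]
    - [1.7, -1.1, 18.5, -0.055]
    - [1.7, -1.1, 21, -0.055]
    - [1.7, -1.1, 23, -0.055]
    - [1.7, -1.1, 24.3, -0.055]
    - [1.7, -1.1, 24.9, -0.055]
    - [1.7, -1.1, 24.9, -0.055]

```text
clock: 9.2
position: [0.4815, -0.3448, -0.0021]
tool_rot: [3.141, -0.001, 2.915]
force: [-0.5, -0.1, -0.6]
grip_width: 0.0852
```

Emit:
apply_moves:
  steps:
    - [0, 0, 0, 0]
    - [0, 0, 0, 0]
    - [0, 0, 0, 0]
    - [0, 0, 0, 0]
    - [0, 0, 0, 0]
    - [0, 0, 0, 0]
    - [0, 0, 0, 0]
    - [0, 0, 0, 0]
    - [0, 0, 0, 0]
    - [0, 0, 0, 0]
  claw: 1
  force: 30

```text
clock: 10.03
position: [0.4822, -0.3459, 0.0]
tool_rot: [-3.141, 0.002, 2.914]
force: [-1.1, 1.4, 7.7]
grip_width: 0.0625
```

Emit:
apply_moves:
  steps:
    - [0, 0, -1, 0]
    - [0, 0, -4, 0]
    - [0, 0, -8, 0]
    - [0.1, 0.5, -12, 0]
    - [0.5, 2, -15, 0]
    - [1.1, 5, -17.5, 0.1]
    - [1.8, 8, -19.5, 0.2]
    - [2.7, 12, -20, 0.32]
    - [3.6, 16, -20, 0.44]
    - [4.5, 20, -20, 0.56]

```text
clock: 10.87
position: [0.4828, -0.1461, 0.2004]
tool_rot: [3.139, 0.002, 2.365]
force: [1.1, 0.5, -1.2]
grip_width: 0.0624
```

```bash
python3 - <<'E'
from h import *
s=telemetry.observe();print(s['position'],s['tool_rot'],s['grip_width']);p=cw(5,22);print(to(*p,.15,1.693))
E
```

```text
[ 0.48276728 -0.14613058  0.20036653] [3.13930470e+00 1.98839885e-03 2.36533115e+00] 0.06235825502501631
[ 6.971 13.346  5.053  0.672]
```

Emit:
apply_moves:
  steps:
    - [1.7, 3.3, 0, 0.12]
    - [3.5, 6.7, 0, 0.24]
    - [5.2, 10, 0, 0.36]
    - [7, 13.3, 0, 0.48]
    - [7, 13.3, 1, 0.6]
    - [7, 13.3, 2.5, 0.67]
    - [7, 13.3, 4, 0.67]
    - [7, 13.3, 5, 0.67]
    - [7, 13.3, 5, 0.67]
    - [7, 13.3, 5, 0.67]

```text
clock: 11.7
position: [0.5251, -0.0038, 0.149]
tool_rot: [3.141, -0.0, 1.702]
force: [-0.3, -0.3, -1.1]
grip_width: 0.062
```

```bash
python3 - <<'E'
from h import *
f=grab('scene');s=telemetry.observe();print(s['position'],s['tool_rot'],s['grip_width']);p=cw(5,22);print(to(*p,.0395,1.693))
E
```

```text
[ 0.52545476 -0.00385316  0.14937115] [ 3.14058393e+00 -1.79114846e-04  1.70155487e+00] 0.06218023778623783
[1.6000e-01 1.3400e-01 1.0987e+01 9.0000e-03]
```

Emit:
apply_moves:
  steps:
    - [0.1, 0.1, 2, 0.009]
    - [0.15, 0.13, 4.5, 0.009]
    - [0.15, 0.13, 7, 0.009]
    - [0.15, 0.13, 9, 0.009]
    - [0.15, 0.13, 10, 0.009]
    - [0.15, 0.13, 10.6, 0.009]
    - [0.15, 0.13, 11, 0.009]
    - [0.15, 0.13, 11, 0.009]
    - [0.15, 0.13, 11, 0.009]
    - [0.15, 0.13, 11, 0.009]

```text
clock: 12.58
position: [0.5267, -0.0019, 0.0393]
tool_rot: [3.14, 0.0, 1.693]
force: [0.0, -0.2, -0.4]
grip_width: 0.062
```

Emit:
apply_moves:
  steps:
    - [0, 0, 0, 0]
    - [0, 0, 0, 0]
    - [0, 0, 0, 0]
    - [0, 0, 0, 0]
    - [0, 0, 0, 0]
    - [0, 0, -1, 0]
    - [0, 0, -3, 0]
    - [0, 0, -6, 0]
    - [0, 0, -10, 0]
    - [0, 0, -14, 0]
  claw: 0

```text
clock: 13.42
position: [0.5255, -0.0023, 0.1803]
tool_rot: [-3.14, 0.0, 1.692]
force: [0.8, 0.4, 0.1]
grip_width: 0.0854
```

```bash
python3 - <<'E'
from h import *
s=telemetry.observe();print(s['clock'],s['position']);print(to(*cw(5,-30),.25,1.693))
E
```

```text
13.4167 [ 0.52550838 -0.00229013  0.18030205]
[-5.193e+00  1.160e-01 -6.968e+00 -1.000e-03]
```

```bash
python3 - <<'E'
from h import *
p=cw(14,108);print(p,to(*p,.06,1.693),to(*p,.009,1.693))
f=grab('wrist');m,o=tabs(f,.046);print(np.round(o,1))
E
```

```text
[0.52513376 0.08440116] [ 8.6140e+00  1.0260e+00  1.2026e+01 -1.0000e-03] [ 8.6150e+00  1.0320e+00  1.7126e+01 -1.0000e-03]
[[524.3  -9.1  72.3 109.3   9.1]]
```

Emit:
apply_moves:
  steps:
    - [2.5, 0.3, 0, 0]
    - [5.5, 0.6, 0, 0]
    - [8.6, 1, 1, 0]
    - [8.6, 1, 4, 0]
    - [8.6, 1, 7.5, 0]
    - [8.6, 1, 11, 0]
    - [8.6, 1, 14, 0]
    - [8.6, 1, 16, 0]
    - [8.6, 1, 17.1, 0]
    - [8.6, 1, 17.1, 0]
  claw: 1

```text
clock: 14.3
position: [0.5248, 0.0843, 0.0061]
tool_rot: [-3.139, 0.0, 1.693]
force: [-0.2, 0.2, 0.8]
grip_width: -0.0002
```

```bash
python3 - <<'E'
from h import *
s=telemetry.observe();print(s['clock'],s['position'],s['force'],s['grip_width']);print(to(*cw(14,50),.0095,1.693),to(*cw(14,43),.0095,1.693))
f=grab('scene');save(f,'i.png',cv2.resize(f['color'][140:270,150:330],None,fx=4.4,fy=4.4,interpolation=cv2.INTER_CUBIC))
E
```

```text
14.3 [0.52484206 0.08428177 0.00606769] [-0.23402416  0.18347398  0.76560779] -0.00020065373900055258
[-5.792  0.032 -0.341 -0.   ] [-6.492  0.032 -0.34  -0.   ]
```

View pics/i.png

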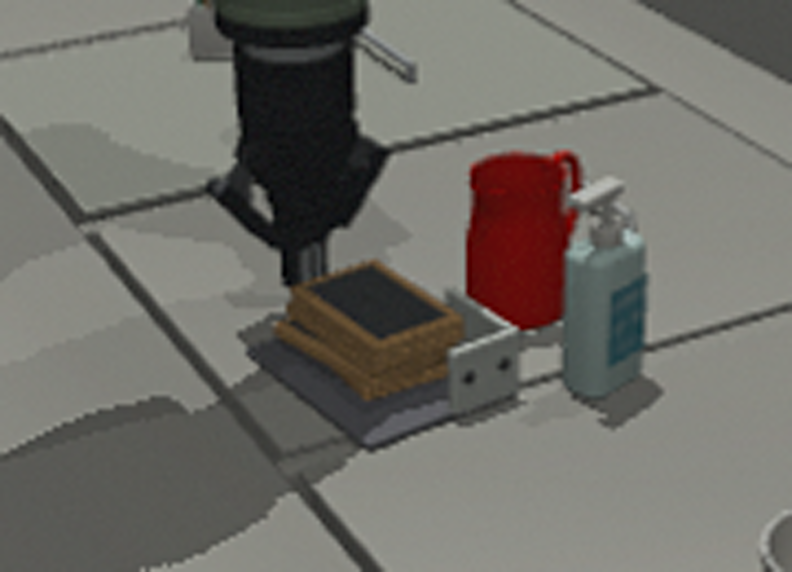

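Emit:
apply_moves:
  steps:
    - [-0.8, 0, -0.15, 0]
    - [-1.6, 0, -0.15, 0]
    - [-2.3, 0, -0.15, 0]
    - [-2.9, 0, -0.15, 0]
    - [-3.5, 0, -0.15, 0]
    - [-4, 0, -0.15, 0]
    - [-4.5, 0, -0.15, 0]
    - [-5, 0, -0.15, 0]
    - [-5.4, 0, -0.15, 0]
    - [-5.8, 0, -0.15, 0]

```text
clock: 15.18
position: [0.5327, 0.0268, 0.0088]
tool_rot: [-3.141, -0.0, 1.693]
force: [0.4, 2.7, 2.0]
grip_width: 0.0
```

```bash
python3 - <<'E'
from h import *
f=grab('scene');s=telemetry.observe();print(s['clock'],s['position'],s['force']);print(to(*cw(14,43),.0105,1.693))
E
```

```text
15.2333 [0.53278595 0.02586366 0.00888186] [0.29245806 0.43334021 1.16932426]
[-0.597 -0.046 -0.162 -0.001]
```

Emit:
apply_moves:
  steps:
    - [-0.1, 0, 0, 0]
    - [-0.2, 0, 0, 0]
    - [-0.3, 0, 0, 0]
    - [-0.4, 0, 0, 0]
    - [-0.5, 0, 0, 0]
    - [-0.6, 0, 0, 0]
    - [-0.65, 0, 0, 0]
    - [-0.7, 0, 0, 0]
    - [-0.75, 0, 0, 0]
    - [-0.75, 0, 0, 0]

```text
clock: 16.07
position: [0.5332, 0.0221, 0.0088]
tool_rot: [-3.141, -0.003, 1.695]
force: [-3.2, 16.8, 4.6]
grip_width: -0.0
```

```bash
python3 - <<'E'
from h import *
f=grab('scene');s=telemetry.observe();print(s['clock'],s['position'],s['force']);print(to(*cw(14,43),.0105,1.693))
E
```

```text
16.1167 [0.53317237 0.02207693 0.00885561] [-3.5891303  16.22248768  3.49183565]
[-0.216 -0.039 -0.165  0.002]
```

Emit:
apply_moves:
  steps:
    - [1, 0, 0, 0]
    - [2, 0, -1, 0]
    - [2, 0, -4, 0]
    - [2, 0, -7, -0.1]
    - [2, 0, -10, -0.22]
    - [2, -2, -12, -0.34]
    - [2, -5, -13, -0.46]
    - [0, -7, -13, -0.58]
    - [-2, -9, -13, -0.7]
    - [-4, -10, -13, -0.82]

```text
clock: 16.95
position: [0.4372, -0.033, 0.1392]
tool_rot: [-3.141, 0.0, 2.519]
force: [1.3, -0.1, 0.5]
grip_width: -0.0002
```

```bash
python3 - <<'E'
from h import *
s=telemetry.observe();print(s['clock'],s['position'],s['tool_rot'],s['qpos'].round(2));print(to(*cw(-70,-24),.08,3.264))
E
```

```text
16.95 [ 0.43715678 -0.03300535  0.13915023] [-3.14106843e+00  1.00280929e-05  2.51928235e+00] [-0.14  0.38  0.1   2.16 -0.07  0.6   0.95]
[-3.071 -0.728  5.915 -0.745]
```

Emit:
apply_moves:
  steps:
    - [-1, -0.2, 0, -0.12]
    - [-2, -0.5, 0, -0.24]
    - [-3.1, -0.7, 0, -0.36]
    - [-3.1, -0.7, 2, -0.48]
    - [-3.1, -0.7, 4.5, -0.6]
    - [-3.1, -0.7, 7.5, -0.72]
    - [-3.1, -0.7, 10, -0.745]
    - [-3.1, -0.7, 12, -0.745]
    - [-3.1, -0.7, 12.8, -0.745]
    - [-3.1, -0.7, 12.8, -0.745]

```text
clock: 17.78
position: [0.4592, -0.0562, 0.0095]
tool_rot: [3.142, -0.003, -3.026]
force: [-0.9, -0.0, 0.1]
grip_width: -0.0001
```

```bash
python3 - <<'E'
from h import *
f=grab('scene');s=telemetry.observe();print(s['clock'],s['position'],s['tool_rot'],s['force']);print(to(*cw(-35,-24),.0105,3.264),to(*cw(-28,-24),.0105,3.264))
E
```

```text
17.8333 [ 0.45982471 -0.05621263  0.01072277] [-3.14136820e+00 -1.39977980e-03 -3.02579818e+00] [ 1.31438089 -0.53911701  0.76827404]
[-3.296 -0.018  0.018 -0.007] [-3.996 -0.014  0.017 -0.007]
```

Emit:
apply_moves:
  steps:
    - [-0.5, 0, 0, -0.007]
    - [-1, 0, 0, -0.007]
    - [-1.4, 0, 0, -0.007]
    - [-1.8, 0, 0, -0.007]
    - [-2.1, 0, 0, -0.007]
    - [-2.4, 0, 0, -0.007]
    - [-2.7, 0, 0, -0.007]
    - [-2.9, 0, 0, -0.007]
    - [-3.1, 0, 0, -0.007]
    - [-3.3, 0, 0, -0.007]

```text
clock: 18.67
position: [0.493, -0.0524, 0.0108]
tool_rot: [-3.142, -0.0, -3.019]
force: [-2.4, -0.8, 1.5]
grip_width: -0.0001
```

Emit:
apply_moves:
  steps:
    - [-0.1, 0, 0, 0]
    - [-0.2, 0, 0, 0]
    - [-0.3, 0, 0, 0]
    - [-0.4, 0, 0, 0]
    - [-0.5, 0, 0, 0]
    - [-0.6, 0, 0, 0]
    - [-0.7, 0, 0, 0]
    - [-0.8, 0, 0, 0]
    - [-0.9, 0, 0, 0]
    - [-0.9, 0, 0, 0]

```text
clock: 19.5
position: [0.4989, -0.0513, 0.0104]
tool_rot: [3.141, -0.006, -3.019]
force: [-17.5, 1.0, 10.2]
grip_width: -0.0001
```

```bash
python3 - <<'E'
from h import *
f=grab('scene');s=telemetry.observe();print(s['clock'],s['position'],s['tool_rot'],s['force']);print(to(*cw(-28,-24),.0105,3.264))
E
```

```text
19.55 [ 0.49889996 -0.05130818  0.01039823] [ 3.14119195 -0.00592748 -3.01858525] [-15.93877526   0.52279298   9.57545892]
[-0.058 -0.05  -0.011  0.001]
```

Emit:
apply_moves:
  steps:
    - [0.8, 0, 0, 0]
    - [2, 0, -1, 0]
    - [2.5, 0, -4, 0]
    - [2.5, 0, -8, 0]
    - [1, 0, -12, 0]
    - [-1, 0, -16, 0]
    - [-3, 0, -20, 0]
    - [-4, 0, -23, 0]
    - [-4, 0, -24, 0]
    - [-4, 0, -24, 0]

```text
clock: 20.38
position: [0.5434, -0.0462, 0.2538]
tool_rot: [-3.141, 0.006, -3.019]
force: [-0.1, -0.8, -1.0]
grip_width: -0.0
```

```bash
cat > look.py <<'E'
from h import *
import sys
np.set_printoptions(precision=4,suppress=True)
for _ in range(3): cams.grab_frame('wrist')
f=grab('wrist');s=telemetry.observe();print(s['clock'],s['position'],s['tool_rot'])
_,o=tabs(f,.046);print(np.round(o,1),'expected centre',cw(17,-16))
h=cw(17,-16);r=proj(f,[[*h,.03]])[0].astype(int);print(r)
g=f['color'][max(0,r[1]-60):r[1]+60,r[0]-70:r[0]+70].copy()
w=cv2.resize(g,None,fx=5,fy=5,interpolation=cv2.INTER_CUBIC)
off=np.array([r[0]-70,max(0,r[1]-60)])
for z,c in((.046,(255,0,255)),(.006,(0,255,0))):
    q=proj(f,[[*cw(x,y),z] for x,y in((-15,-64),(49,-64),(49,32),(-15,32))])
    cv2.polylines(w,[np.round((q-off+.5)*5).astype(int)],True,c,1)
save(0,sys.argv[1],w)
E
python3 look.py j.png
```

```text
20.5833 [ 0.5408 -0.0464  0.2496] [ 3.1415 -0.0017 -3.0186]
[[535.9 -38.   72.5  97.1   8.9]] expected centre [ 0.5432 -0.0383]
[260 160]
```

View pics/j.png

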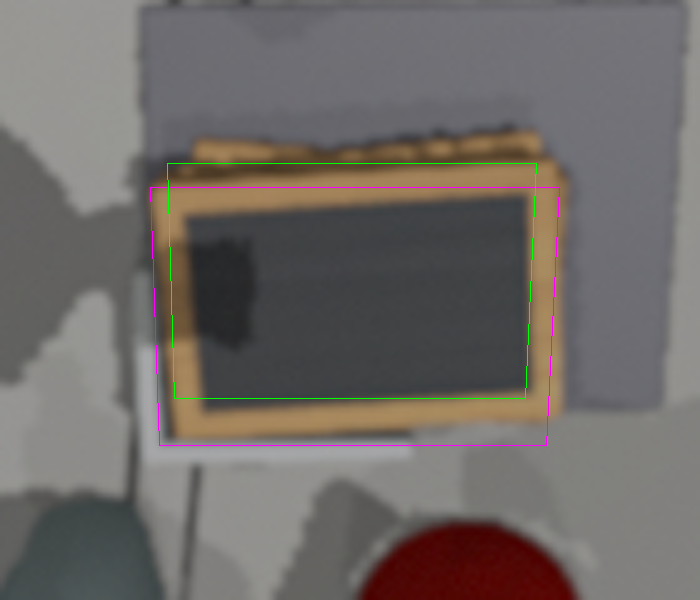

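```bash
python3 - <<'E'
from h import *
print(to(*cw(-58,-24),.05,3.264),to(*cw(-58,-24),.011,3.264))
E
```

```text
[ 7.1300e+00 -2.5000e-02  1.9976e+01  1.0000e-03] [ 7.1230e+00 -2.6000e-02  2.3876e+01  1.0000e-03]
```

Emit:
apply_moves:
  steps:
    - [3.5, 0, 0.5, 0]
    - [6, 0, 3, 0]
    - [7.1, 0, 7, 0]
    - [7.1, 0, 11, 0]
    - [7.1, 0, 15, 0]
    - [7.1, 0, 18.5, 0]
    - [7.1, 0, 21, 0]
    - [7.1, 0, 23, 0]
    - [7.1, 0, 23.8, 0]
    - [7.1, 0, 23.8, 0]
  claw: 0.65

```text
clock: 21.42
position: [0.4695, -0.0549, 0.011]
tool_rot: [3.141, -0.004, -3.018]
force: [0.5, 0.6, -0.5]
grip_width: 0.03
```

```bash
python3 - <<'E'
from h import *
f=grab('scene');s=telemetry.observe();print(s['clock'],s['position'],s['tool_rot'],s['force'],s['grip_width']);print(to(*cw(-35,-24),.0105,3.264),to(*cw(-28.3,-24),.0105,3.264))
E
```

```text
21.4667 [ 0.47031602 -0.05501019  0.01234143] [ 3.14133603e+00 -2.08946178e-03 -3.01851115e+00] [-0.29578267  0.59928767  0.34650916] 0.03000752181892737
[-2.24e+00 -3.30e-02  1.79e-01  1.00e-03] [-2.91e+00 -3.40e-02  1.78e-01  1.00e-03]
```

Emit:
apply_moves:
  steps:
    - [-0.8, 0, 0.1, 0]
    - [-1.5, 0, 0.1, 0]
    - [-1.9, 0, 0.1, 0]
    - [-2.2, 0, 0.1, 0]
    - [-2.5, 0, 0.1, 0]
    - [-2.7, 0, 0.1, 0]
    - [-2.9, 0, 0.1, 0]
    - [-3.1, 0, 0.1, 0]
    - [-3.3, 0, 0.1, 0]
    - [-3.3, 0, 0.1, 0]

```text
clock: 22.3
position: [0.5013, -0.0514, 0.0115]
tool_rot: [3.142, -0.005, -3.019]
force: [-13.3, -0.1, 6.8]
grip_width: 0.0302
```

```bash
python3 - <<'E'
from h import *
f=grab('scene');s=telemetry.observe();print(s['clock'],s['position'],s['tool_rot'],s['force'],s['moment']);print(to(*cw(-28.3,-24),.0105,3.264))
E
```

```text
22.35 [ 0.5013322  -0.05142944  0.0114828 ] [-3.14159048 -0.00514797 -3.01907627] [-12.55362159  -0.72425933   6.31548097] [-0.28695718  2.69037818 -0.14916325]
[ 0.212 -0.008  0.099  0.   ]
```

Emit:
apply_moves:
  steps:
    - [0.8, 0, 0, 0]
    - [2.2, 0, 0, 0]
    - [3, 0, -2.5, 0]
    - [3, 1, -6, 0.1]
    - [3, 3, -9, 0.22]
    - [3, 6, -10, 0.34]
    - [2, 9, -10, 0.46]
    - [0, 11, -10, 0.58]
    - [-2.5, 12, -10, 0.7]
    - [-5, 12.5, -10, 0.82]
  claw: 0.83

```text
clock: 23.18
position: [0.5388, 0.0817, 0.1123]
tool_rot: [3.14, 0.0, 2.442]
force: [-0.2, -0.2, 0.0]
grip_width: 0.0142
```

```bash
python3 - <<'E'
from h import *
s=telemetry.observe();print(s['clock'],s['position'],s['tool_rot'],s['grip_width']);print(to(*cw(24,75),.11,1.693))
E
```

```text
23.1833 [0.53878449 0.08169895 0.1122999 ] [3.14036116e+00 1.98509572e-04 2.44161424e+00] 0.014167425952282292
[-1.88  -2.187  0.228  0.749]
```

Emit:
apply_moves:
  steps:
    - [-0.7, -0.8, 0, 0.12]
    - [-1.4, -1.6, 0, 0.24]
    - [-1.9, -2.2, 0, 0.36]
    - [-1.9, -2.2, 1.5, 0.48]
    - [-1.9, -2.2, 4, 0.6]
    - [-1.9, -2.2, 6.5, 0.72]
    - [-1.9, -2.2, 8.5, 0.75]
    - [-1.9, -2.2, 9.6, 0.75]
    - [-1.9, -2.2, 10, 0.75]
    - [-1.9, -2.2, 10, 0.75]

```text
clock: 24.02
position: [0.5384, 0.0499, 0.0116]
tool_rot: [-3.141, 0.0, 1.696]
force: [0.1, 0.5, 0.1]
grip_width: 0.0145
```

```bash
python3 - <<'E'
from h import *
f=grab('scene');s=telemetry.observe();print(s['clock'],s['position'],s['tool_rot'],s['force'],s['grip_width']);print(to(*cw(24,45.2),.0105,1.693))
E
```

```text
24.0667 [0.53885599 0.04993899 0.0123743 ] [ 3.14121798e+00 -1.72605372e-05  1.69572002e+00] [ 0.05023412 -0.43053372  1.01343151] 0.01486934228863708
[-2.692  0.051  0.187  0.003]
```

Emit:
apply_moves:
  steps:
    - [-0.7, 0.05, 0.1, 0]
    - [-1.2, 0.05, 0.1, 0]
    - [-1.6, 0.05, 0.1, 0]
    - [-1.9, 0.05, 0.1, 0]
    - [-2.2, 0.05, 0.1, 0]
    - [-2.5, 0.05, 0.1, 0]
    - [-2.7, 0.05, 0.1, 0]
    - [-2.9, 0.05, 0.1, 0]
    - [-3.1, 0.05, 0.1, 0]
    - [-3.1, 0.05, 0.1, 0]

```text
clock: 24.9
position: [0.5423, 0.0222, 0.0109]
tool_rot: [-3.14, -0.003, 1.697]
force: [-4.6, 15.7, 4.5]
grip_width: 0.0143
```

```bash
python3 - <<'E'
from h import *
f=grab('scene');s=telemetry.observe();print(s['clock'],s['position'],s['tool_rot'],s['force'],s['moment']);print(to(*cw(24,45.2),.0105,1.693))
E
```

```text
24.95 [0.54223799 0.02219497 0.01083814] [-3.14020993 -0.0032638   1.69671501] [-5.20085289 15.41267777  4.78756456] [ 3.50082314  1.0733633  -0.20009858]
[0.102 0.061 0.034 0.004]
```

Emit:
apply_moves:
  steps:
    - [0.8, 0, 0, 0]
    - [2, 0, -0.5, 0]
    - [2, 0, -4, 0]
    - [2, 0, -8, -0.1]
    - [2, -1, -11, -0.22]
    - [2, -4, -12, -0.34]
    - [0.5, -7, -12, -0.46]
    - [-2, -9, -12, -0.58]
    - [-5, -9.5, -12, -0.7]
    - [-7.5, -9.5, -12, -0.82]
  claw: 0.65

```text
clock: 25.78
position: [0.4566, -0.0682, 0.1313]
tool_rot: [-3.141, 0.0, 2.521]
force: [1.4, -0.5, 1.1]
grip_width: 0.0296
```

```bash
python3 - <<'E'
from h import *
s=telemetry.observe();print(s['clock'],s['position'],s['tool_rot'],s['grip_width']);print(to(*cw(-58,-24),.13,3.264),to(*cw(10,-20),.26,3.264))
E
```

```text
25.7833 [ 0.45657541 -0.0681688   0.13132402] [-3.14134443e+00  1.92083690e-04  2.52091330e+00] 0.02961650065035797
[-0.329  1.806  0.132 -0.743] [ -5.069   6.697 -12.868  -0.743]
```

Emit:
apply_moves:
  steps:
    - [-0.1, 0.6, 0, -0.12]
    - [-0.2, 1.2, 0, -0.24]
    - [-0.3, 1.8, 0, -0.36]
    - [-0.3, 1.8, 2, -0.48]
    - [-0.3, 1.8, 4.5, -0.6]
    - [-0.3, 1.8, 7.5, -0.72]
    - [-0.3, 1.8, 10, -0.743]
    - [-0.3, 1.8, 11.5, -0.743]
    - [-0.3, 1.8, 11.9, -0.743]
    - [-0.3, 1.8, 11.9, -0.743]

```text
clock: 26.62
position: [0.4703, -0.0539, 0.0112]
tool_rot: [3.142, -0.002, -3.026]
force: [-0.6, 1.3, -0.2]
grip_width: 0.0298
```

```bash
python3 - <<'E'
from h import *
f=grab('scene');s=telemetry.observe();print(s['clock'],s['position'],s['tool_rot'],s['force'],s['grip_width']);print(to(*cw(-28.3,-24),.0115,3.264))
E
```

```text
26.6667 [ 0.47095581 -0.05394403  0.01211494] [-3.14138088e+00 -3.60199608e-04 -3.02577305e+00] [-0.28305453 -0.42190855  0.27408221] 0.0298736047176798
[-2.834 -0.111  0.06  -0.007]
```

Emit:
apply_moves:
  steps:
    - [-0.8, -0.1, 0, -0.007]
    - [-1.5, -0.1, 0, -0.007]
    - [-2, -0.1, 0, -0.007]
    - [-2.3, -0.1, 0, -0.007]
    - [-2.6, -0.1, 0, -0.007]
    - [-2.8, -0.1, 0, -0.007]
    - [-3, -0.1, 0, -0.007]
    - [-3.2, -0.1, 0, -0.007]
    - [-3.4, -0.1, 0, -0.007]
    - [-3.4, -0.1, 0, -0.007]

```text
clock: 27.5
position: [0.5019, -0.0514, 0.0115]
tool_rot: [3.141, -0.006, -3.019]
force: [-14.7, -0.6, 10.0]
grip_width: 0.0298
```

Emit:
apply_moves:
  steps:
    - [1, 0, 0, 0]
    - [2.2, 0, -1, 0]
    - [2.5, 0, -4, 0]
    - [2.5, 0, -8, 0]
    - [1, 0, -12, 0]
    - [-1, 0, -16, 0]
    - [-3, 0, -20, 0]
    - [-4, 0, -23, 0]
    - [-4, 0, -24, 0]
    - [-4, 0, -24, 0]

```text
clock: 28.33
position: [0.5459, -0.046, 0.2546]
tool_rot: [-3.141, 0.005, -3.019]
force: [0.6, 0.0, -0.5]
grip_width: 0.0296
```

```bash
python3 look.py k.png
```

```text
28.5333 [ 0.5436 -0.0462  0.2506] [ 3.1415 -0.002  -3.0186]
[[538.6 -38.7  69.9  96.5   7. ]] expected centre [ 0.5432 -0.0383]
[260 158]
```

View pics/k.png

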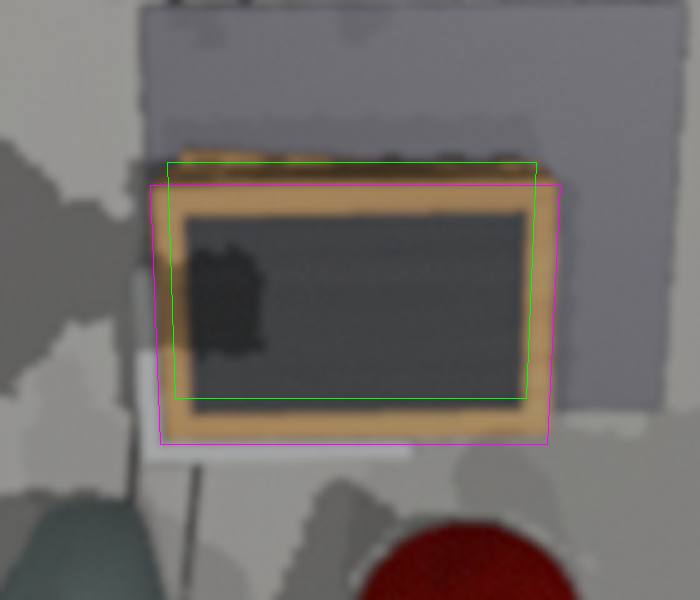

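The top tablet is now almost square, at crop pixels (155–555, 183–440). One low tablet still sticks out about 3–4 mm at its -y end, near crop pixel (185, 152). I'll push lower, near that end, with the fingers shut.

```bash
python3 - <<'E'
from h import *
print(to(*cw(-52,-46),.0085,3.264))
E
```

```text
[ 6.7930e+00 -2.2130e+00  2.4221e+01  1.0000e-03]
```

Emit:
apply_moves:
  steps:
    - [3.5, -1, 0.5, 0]
    - [6, -2, 3, 0]
    - [6.8, -2.2, 7, 0]
    - [6.8, -2.2, 11, 0]
    - [6.8, -2.2, 15, 0]
    - [6.8, -2.2, 18.5, 0]
    - [6.8, -2.2, 21, 0]
    - [6.8, -2.2, 23, 0]
    - [6.8, -2.2, 24.1, 0]
    - [6.8, -2.2, 24.2, 0]
  claw: 1

```text
clock: 29.37
position: [0.4779, -0.0761, 0.0076]
tool_rot: [3.141, -0.004, -3.018]
force: [-0.6, 0.1, -0.2]
grip_width: -0.0001
```

```bash
python3 - <<'E'
from h import *
f=grab('scene');s=telemetry.observe();print(s['clock'],s['position'],s['tool_rot'],s['force'],s['grip_width']);print(to(*cw(-28.3,-46),.0080,3.264))
E
```

```text
29.4167 [ 0.47863859 -0.07615441  0.0089042 ] [ 3.14116074e+00 -2.60201533e-03 -3.01848563e+00] [-0.1258797   0.23636318  0.01426854] 0.0002664775503784578
[-2.342e+00 -3.300e-02  8.400e-02  1.000e-03]
```

Emit:
apply_moves:
  steps:
    - [-0.7, 0, 0.1, 0]
    - [-1.2, 0, 0.1, 0]
    - [-1.5, 0, 0.1, 0]
    - [-1.8, 0, 0.1, 0]
    - [-2.1, 0, 0.1, 0]
    - [-2.3, 0, 0.1, 0]
    - [-2.5, 0, 0.1, 0]
    - [-2.7, 0, 0.1, 0]
    - [-2.9, 0, 0.1, 0]
    - [-3, 0, 0.1, 0]

```text
clock: 30.25
position: [0.5053, -0.0737, 0.0084]
tool_rot: [-3.141, -0.009, -3.02]
force: [-25.1, -5.6, 14.1]
grip_width: -0.0001
```

```bash
python3 - <<'E'
from h import *
f=grab('scene');s=telemetry.observe();print(s['clock'],s['position'],s['tool_rot'],s['force'],s['moment']);print(to(*cw(-28.3,-46),.0080,3.264))
E
```

```text
30.3 [ 0.50525684 -0.07366057  0.00833165] [-3.14149898 -0.00863063 -3.01982784] [-20.77935254  -4.36876842  14.54532645] [-1.09967302e+00  4.50799452e+00  3.88232389e-03]
[ 0.331  0.046  0.036 -0.001]
```

Emit:
apply_moves:
  steps:
    - [0.8, 0, 0, 0]
    - [2.2, 0, 0, 0]
    - [3, 0, -2.5, 0]
    - [3, 1, -6, 0.1]
    - [3, 3, -9, 0.22]
    - [3, 6, -10, 0.34]
    - [2, 9, -10, 0.46]
    - [0, 12, -10, 0.58]
    - [-2.5, 14, -10, 0.7]
    - [-5, 15, -10, 0.82]

```text
clock: 31.13
position: [0.5412, 0.0864, 0.1093]
tool_rot: [3.14, -0.0, 2.442]
force: [-0.0, -0.4, -0.1]
grip_width: -0.0004
```

```bash
python3 - <<'E'
from h import *
s=telemetry.observe();print(s['clock'],s['position'],s['tool_rot'],s['grip_width']);print(to(*cw(22,68),.0085,1.693))
E
```

```text
31.1333 [0.54121959 0.08635443 0.10930647] [ 3.14003552e+00 -3.61053753e-04  2.44240161e+00] -0.0003835486049975519
[-2.371 -3.34  10.075  0.749]
```

Emit:
apply_moves:
  steps:
    - [-0.8, -1.1, 0, 0.12]
    - [-1.6, -2.2, 0, 0.24]
    - [-2.4, -3.3, 0, 0.36]
    - [-2.4, -3.3, 1.5, 0.48]
    - [-2.4, -3.3, 4, 0.6]
    - [-2.4, -3.3, 6.5, 0.72]
    - [-2.4, -3.3, 8.5, 0.75]
    - [-2.4, -3.3, 9.6, 0.75]
    - [-2.4, -3.3, 10, 0.75]
    - [-2.4, -3.3, 10.05, 0.75]

```text
clock: 31.97
position: [0.5378, 0.0416, 0.0081]
tool_rot: [-3.141, 0.0, 1.696]
force: [-0.8, 0.1, -0.2]
grip_width: -0.0
```

```bash
python3 - <<'E'
from h import *
f=grab('scene');s=telemetry.observe();print(s['clock'],s['position'],s['tool_rot'],s['force'],s['grip_width']);print(to(*cw(22,45.2),.008,1.693))
E
```

```text
32.0167 [0.53816269 0.04163935 0.0087799 ] [ 3.14129793e+00 -7.37414264e-05  1.69582384e+00] [ 0.12825947  0.2670223  -0.23311514] -0.00039492819482233726
[-1.877  0.023  0.078  0.003]
```

Emit:
apply_moves:
  steps:
    - [-0.4, 0, 0.05, 0.003]
    - [-0.8, 0, 0.05, 0.003]
    - [-1.1, 0, 0.05, 0.003]
    - [-1.4, 0, 0.05, 0.003]
    - [-1.6, 0, 0.05, 0.003]
    - [-1.8, 0, 0.05, 0.003]
    - [-2, 0, 0.05, 0.003]
    - [-2.2, 0, 0.05, 0.003]
    - [-2.35, 0, 0.05, 0.003]
    - [-2.45, 0, 0.05, 0.003]

```text
clock: 32.85
position: [0.5405, 0.0211, 0.008]
tool_rot: [-3.141, -0.004, 1.695]
force: [-4.4, 26.7, 9.5]
grip_width: -0.0
```

```bash
python3 - <<'E'
from h import *
f=grab('scene');s=telemetry.observe();print(s['clock'],s['position'],s['tool_rot'],s['force'],s['moment']);print(to(*cw(22,45.2),.0080,1.693))
E
```

```text
32.9 [0.54055144 0.02109692 0.00798936] [-3.14067701 -0.0043874   1.69468141] [-3.74352531 21.45968578  7.89716971] [ 4.4166729   0.86376499 -0.00547767]
[ 0.191  0.042 -0.     0.002]
```

Emit:
apply_moves:
  steps:
    - [0.8, 0, 0, 0]
    - [2, 0, -0.5, 0]
    - [2, 0, -4, 0]
    - [2, 0, -8, -0.1]
    - [2, -1, -11, -0.22]
    - [2, -4, -12, -0.34]
    - [0.5, -7, -12, -0.46]
    - [-2, -9, -12, -0.58]
    - [-5, -9.5, -12, -0.7]
    - [-7.5, -9.5, -12, -0.82]

```text
clock: 33.73
position: [0.4543, -0.07, 0.1283]
tool_rot: [-3.141, 0.0, 2.518]
force: [1.2, -0.2, 0.2]
grip_width: -0.0001
```

```bash
python3 - <<'E'
from h import *
s=telemetry.observe();print(s['clock'],s['position'],s['tool_rot'],s['grip_width']);print(to(*cw(-50,-30),.0085,3.264))
E
```

```text
33.7333 [ 0.45428106 -0.06998134  0.12829683] [-3.14132692e+00  8.90850632e-05  2.51783904e+00] -0.00010368086345111148
[-1.398  2.194 11.979 -0.746]
```

Emit:
apply_moves:
  steps:
    - [-0.5, 0.7, 0, -0.12]
    - [-1, 1.5, 0, -0.24]
    - [-1.4, 2.2, 0, -0.36]
    - [-1.4, 2.2, 2, -0.48]
    - [-1.4, 2.2, 4.5, -0.6]
    - [-1.4, 2.2, 7.5, -0.72]
    - [-1.4, 2.2, 10, -0.746]
    - [-1.4, 2.2, 11.5, -0.746]
    - [-1.4, 2.2, 11.9, -0.746]
    - [-1.4, 2.2, 11.95, -0.746]

```text
clock: 34.57
position: [0.4794, -0.0591, 0.0077]
tool_rot: [-3.142, -0.002, -3.026]
force: [0.6, -0.1, -0.2]
grip_width: 0.0
```

```bash
python3 - <<'E'
from h import *
f=grab('scene');s=telemetry.observe();print(s['clock'],s['position'],s['tool_rot'],s['force'],s['grip_width']);print(to(*cw(-25,-30),.008,3.264))
E
```

```text
34.6167 [ 0.47991262 -0.05904399  0.00851535] [-3.14137506e+00 -4.83507985e-04 -3.02585181e+00] [-0.01823959  0.45418868  0.17061512] -1.754626795333322e-05
[-2.337 -0.098  0.05  -0.007]
```

Emit:
apply_moves:
  steps:
    - [-0.7, -0.1, 0.05, -0.007]
    - [-1.2, -0.1, 0.05, -0.007]
    - [-1.5, -0.1, 0.05, -0.007]
    - [-1.7, -0.1, 0.05, -0.007]
    - [-1.9, -0.1, 0.05, -0.007]
    - [-2.1, -0.1, 0.05, -0.007]
    - [-2.3, -0.1, 0.05, -0.007]
    - [-2.5, -0.1, 0.05, -0.007]
    - [-2.7, -0.1, 0.05, -0.007]
    - [-2.75, -0.1, 0.05, -0.007]

```text
clock: 35.45
position: [0.5031, -0.0573, 0.0073]
tool_rot: [3.141, -0.009, -3.019]
force: [-24.6, -1.1, 16.7]
grip_width: -0.0001
```

```bash
python3 - <<'E'
from h import *
f=grab('scene');s=telemetry.observe();print(s['clock'],s['position'],s['tool_rot'],s['force'],s['moment']);print(to(*cw(-25,-30),.0080,3.264))
E
```

```text
35.5 [ 0.50310311 -0.05725633  0.00732269] [ 3.14114177 -0.00860916 -3.01909311] [-22.18237618  -0.98619146  15.74620743] [-0.21324183  4.3121693   0.07506719]
[-0.012 -0.008 -0.068  0.   ]
```

Emit:
apply_moves:
  steps:
    - [1, 0, 0, 0]
    - [2.2, 0, -1, 0]
    - [2.5, 0, -4, 0]
    - [2.5, 0, -8, 0]
    - [1, 0.3, -12, 0]
    - [-1, 0.6, -16, 0]
    - [-3, 1, -20, 0]
    - [-4, 1, -23, 0]
    - [-4, 1, -24, 0]
    - [-4, 1, -24, 0]

```text
clock: 36.33
position: [0.5474, -0.0418, 0.2507]
tool_rot: [-3.141, 0.005, -3.018]
force: [0.4, -0.4, 0.0]
grip_width: -0.0001
```

```bash
python3 look.py l.png
```

```text
36.5333 [ 0.545  -0.042   0.2466] [ 3.1415 -0.0021 -3.0187]
[[539.6 -38.7  68.   96.2   7.8]] expected centre [ 0.5432 -0.0383]
[257 157]
```

View pics/l.png

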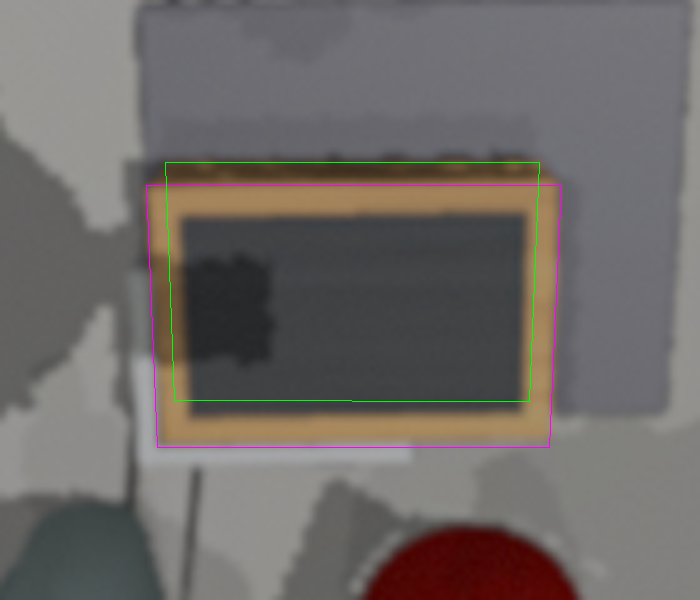

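```bash
sed -i 's/CY=np.radians(7.0)/CY=np.radians(7.6)/' h.py; python3 - <<'E'
from h import *
print(to(*cw(17,0),.24,1.703),to(*cw(24,68),.2,1.703))
E
```

```text
[0.124 2.009 0.66  1.562] [-0.518  8.815  4.659  1.562]
```

Emit:
apply_moves:
  steps:
    - [0, 1, 0, 0.12]
    - [0, 2, 0, 0.24]
    - [0, 3, 0, 0.36]
    - [0, 4, 0.5, 0.48]
    - [0, 5, 1, 0.6]
    - [-0.2, 6, 2, 0.72]
    - [-0.3, 7, 3, 0.84]
    - [-0.5, 8, 4, 0.96]
    - [-0.5, 8.8, 4.6, 1.08]
    - [-0.5, 8.8, 4.6, 1.2]

```text
clock: 37.37
position: [0.5385, 0.0474, 0.1993]
tool_rot: [-3.138, -0.001, 2.06]
force: [-0.8, 0.1, 0.7]
grip_width: -0.0001
```

```bash
python3 - <<'E'
from h import *
s=telemetry.observe();print(s['clock'],s['position'],s['tool_rot']);print(to(*cw(24,66),.0085,1.703))
E
```

```text
37.3667 [0.53852607 0.04744704 0.19934607] [-3.13791479e+00 -1.31753152e-03  2.06037802e+00]
[-3.6500e-01 -5.0000e-03  1.9084e+01  3.5700e-01]
```

Emit:
apply_moves:
  steps:
    - [-0.3, 0, 3, 0.12]
    - [-0.35, 0, 6.5, 0.24]
    - [-0.35, 0, 10, 0.36]
    - [-0.35, 0, 13, 0.36]
    - [-0.35, 0, 15.5, 0.36]
    - [-0.35, 0, 17.3, 0.36]
    - [-0.35, 0, 18.5, 0.36]
    - [-0.35, 0, 19, 0.36]
    - [-0.35, 0, 19.05, 0.36]
    - [-0.35, 0, 19.05, 0.36]

```text
clock: 38.2
position: [0.5418, 0.0427, 0.0117]
tool_rot: [3.141, 0.0, 1.704]
force: [-0.5, -0.0, -0.2]
grip_width: 0.0
```

```bash
python3 - <<'E'
from h import *
f=grab('scene');s=telemetry.observe();print(s['clock'],s['position'],s['tool_rot'],s['force'],s['grip_width']);print(to(*cw(24,43.3),.008,1.703))
E
```

```text
38.25 [0.54208656 0.0428496  0.01217661] [3.14061778e+00 9.50493878e-05 1.70441708e+00] [-0.33084005  0.69276304  0.06259937] -0.00015833907542282629
[-2.112e+00 -2.460e-01  4.180e-01  1.000e-03]
```

Emit:
apply_moves:
  steps:
    - [-0.4, -0.2, 0.35, 0]
    - [-0.8, -0.2, 0.35, 0]
    - [-1.2, -0.2, 0.35, 0]
    - [-1.5, -0.2, 0.35, 0]
    - [-1.8, -0.2, 0.35, 0]
    - [-2, -0.2, 0.35, 0]
    - [-2.2, -0.2, 0.35, 0]
    - [-2.35, -0.2, 0.35, 0]
    - [-2.5, -0.2, 0.35, 0]
    - [-2.55, -0.2, 0.35, 0]

```text
clock: 39.08
position: [0.5426, 0.0213, 0.008]
tool_rot: [-3.141, -0.004, 1.708]
force: [-4.2, 25.0, 8.8]
grip_width: 0.0
```

```bash
python3 - <<'E'
from h import *
f=grab('scene');s=telemetry.observe();print(s['clock'],s['position'],s['tool_rot'],s['force'],s['moment']);print(to(*cw(24,43.3),.0080,1.703))
E
```

```text
39.1333 [0.54255893 0.02131501 0.00796201] [-3.14065249 -0.00429291  1.70788569] [-5.54057662 23.00357654  6.99554539] [ 4.57289997  1.11460508 -0.01858675]
[ 0.029 -0.006 -0.004  0.005]
```

Emit:
apply_moves:
  steps:
    - [1, 0, 0, 0]
    - [2.2, 0, -1, 0]
    - [2.5, 0, -4, 0]
    - [2.5, 0, -8, 0]
    - [1, 0, -12, 0]
    - [-1, 0, -16, 0]
    - [-3, 0, -20, 0]
    - [-5, 0, -23, 0]
    - [-6, 0, -24, 0]
    - [-6, 0, -24, 0]

```text
clock: 39.97
position: [0.5524, -0.0449, 0.2513]
tool_rot: [3.136, 0.001, 1.701]
force: [0.3, -0.1, -0.1]
grip_width: -0.0002
```

```bash
python3 look.py m.png
```

```text
40.1667 [ 0.5505 -0.041   0.2466] [-3.1397 -0.0004  1.7057]
[[542.3 -36.1  63.8  97.8   7.7]] expected centre [ 0.5434 -0.0381]
[249 154]
```

View pics/m.png

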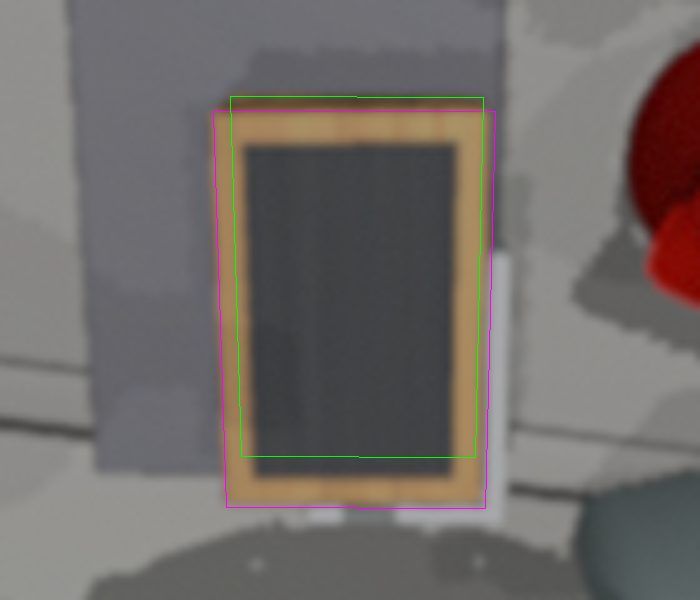

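```bash
python3 - <<'E'
from h import *
print(to(*cw(-50,-22),.12,3.274))
E
```

```text
[-0.208 -7.347 12.676 -1.568]
```

Emit:
apply_moves:
  steps:
    - [0, -1, 0, -0.12]
    - [0, -2, 1, -0.24]
    - [0, -3, 2, -0.36]
    - [0, -4, 3, -0.48]
    - [0, -5, 4, -0.6]
    - [0, -6, 5.5, -0.72]
    - [-0.1, -7, 7, -0.84]
    - [-0.2, -7.3, 8.5, -0.96]
    - [-0.2, -7.3, 10, -1.08]
    - [-0.2, -7.3, 12, -1.2]

```text
clock: 41.0
position: [0.4785, -0.0528, 0.1268]
tool_rot: [3.141, -0.001, 2.912]
force: [1.0, -1.3, 0.1]
grip_width: 0.0001
```

```bash
python3 - <<'E'
from h import *
s=telemetry.observe();print(s['clock'],s['position'],s['tool_rot']);print(to(*cw(-50,-22),.0085,3.274))
E
```

```text
41.0 [ 0.47853837 -0.05281612  0.12678716] [ 3.14118355e+00 -8.04814135e-04  2.91182526e+00]
[ 0.065 -0.033 11.829 -0.362]
```

Emit:
apply_moves:
  steps:
    - [0, 0, 1.5, -0.12]
    - [0, 0, 4, -0.24]
    - [0, 0, 7, -0.36]
    - [0, 0, 9.5, -0.362]
    - [0, 0, 11, -0.362]
    - [0, 0, 11.6, -0.362]
    - [0, 0, 11.8, -0.362]
    - [0, 0, 11.8, -0.362]
    - [0, 0, 11.8, -0.362]
    - [0, 0, 11.8, -0.362]

```text
clock: 41.83
position: [0.4795, -0.0537, 0.0107]
tool_rot: [-3.141, 0.001, -3.016]
force: [0.3, -0.0, 0.5]
grip_width: 0.0001
```

```bash
python3 - <<'E'
from h import *
f=grab('scene');s=telemetry.observe();print(s['clock'],s['position'],s['tool_rot'],s['force']);print(to(*cw(-25,-22),.008,3.274))
E
```

```text
41.8833 [ 0.47953963 -0.05371436  0.01072935] [-3.14134053e+00  1.37490613e-03 -3.01648102e+00] [ 0.19282007 -0.01459919 -0.01761606]
[-2.332  0.12   0.276 -0.007]
```

Emit:
apply_moves:
  steps:
    - [-0.7, 0.1, 0.25, -0.007]
    - [-1.2, 0.1, 0.25, -0.007]
    - [-1.5, 0.1, 0.25, -0.007]
    - [-1.7, 0.1, 0.25, -0.007]
    - [-1.9, 0.1, 0.25, -0.007]
    - [-2.1, 0.1, 0.25, -0.007]
    - [-2.3, 0.1, 0.25, -0.007]
    - [-2.5, 0.1, 0.25, -0.007]
    - [-2.7, 0.1, 0.25, -0.007]
    - [-2.75, 0.1, 0.25, -0.007]

```text
clock: 42.72
position: [0.5021, -0.0499, 0.0071]
tool_rot: [3.141, -0.008, -3.01]
force: [-25.2, 0.6, 23.8]
grip_width: 0.0003
```

```bash
python3 - <<'E'
from h import *
f=grab('scene');s=telemetry.observe();print(s['clock'],s['position'],s['tool_rot'],s['force'],s['moment']);print(to(*cw(-25,-22),.008,3.274))
E
```

```text
42.7667 [ 0.50213165 -0.04989869  0.00707685] [ 3.14137893 -0.00814099 -3.01002382] [-23.09576689  -0.94990048  20.57050959] [-0.16320835  4.45475028 -0.01347121]
[-0.042  0.023 -0.093 -0.001]
```

Emit:
apply_moves:
  steps:
    - [1, 0, 0, 0]
    - [2.2, 0, -1, 0]
    - [2.5, 0, -4, 0]
    - [2.5, 0, -8, 0]
    - [1, 0, -12, 0]
    - [-1, 0, -16, 0]
    - [-3, 0, -20, 0]
    - [-4, 0, -23, 0]
    - [-4, 0, -24, 0]
    - [-4, 0, -24, 0]

```text
clock: 43.6
position: [0.5474, -0.044, 0.2502]
tool_rot: [-3.141, 0.005, -3.01]
force: [-0.1, -0.5, -0.6]
grip_width: 0.0001
```

```bash
python3 look.py n.png; python3 - <<'E'
from h import *
f=grab('scene');a=cv2.imread('pics/n.png')
b=cv2.resize(f['color'][175:265,185:315],None,fx=6.1,fy=6.1,interpolation=cv2.INTER_CUBIC)[:,:,::-1]
a=cv2.resize(a[60:500,60:660],None,fx=.65,fy=.65);b=cv2.resize(b,None,fx=.5,fy=.5)
o=np.zeros((a.shape[0]+b.shape[0],max(a.shape[1],b.shape[1]),3),np.uint8);o[:a.shape[0],:a.shape[1]]=a;o[a.shape[0]:,:b.shape[1]]=b
cv2.imwrite('pics/o.png',o)
for t in('tumbler','espresso_cup','jug','gel_bottle'):
    for d in cams.pinpoint('scene',t)[:1]: print(t,d['score'],d['uv'],toplane(f,d['uv'],0)[0])
E
```

```text
43.8 [ 0.545  -0.0442  0.2461] [ 3.1414 -0.0021 -3.0097]
[[539.7 -38.7  67.8  96.1   7.5]] expected centre [ 0.5434 -0.0381]
[258 157]
tumbler 0.8 [214.5, 165.4] [0.64353217 0.38623016 0.        ]
espresso_cup 0.58 [344.6, 283.1] [ 0.6230931  -0.36245054  0.        ]
jug 0.9 [270.4, 206.7] [0.66006585 0.02224897 0.        ]
gel_bottle 0.7 [283.0, 225.4] [ 0.63583063 -0.08596928  0.        ]
```

View pics/o.png

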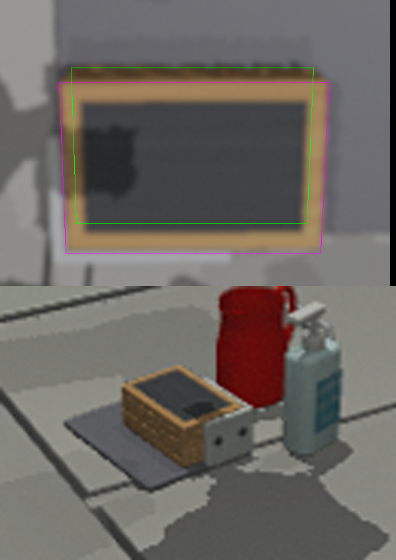

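```bash
python3 - <<'E'
from h import *
for n,fn in(('scene','b.png'),('top','a.png')):
    old=cv2.imread('pics/'+fn)[:,:,::-1].copy();new=cams.grab_frame(n)['color']
    for im in(old,new):
        h=cv2.cvtColor(im,cv2.COLOR_RGB2HSV);m=cv2.inRange(h,(0,150,40),(5,255,255))|cv2.inRange(h,(172,150,40),(180,255,255));t=cv2.inRange(h,(80,50,40),(110,255,255))
        print(n,cv2.boundingRect(m),m.sum()//255,cv2.boundingRect(t),t.sum()//255)
s=telemetry.observe();print(s['clock'],s['position'],s['force']);print(workorder.job_done())
E
```

```text
scene (101, 166, 181, 49) 811 (76, 2, 295, 296) 457
scene (101, 166, 181, 49) 804 (60, 25, 237, 198) 791
top (92, 158, 413, 131) 545 (55, 240, 66, 2) 34
top (92, 185, 413, 104) 450 (66, 240, 53, 2) 31
44.15 [ 0.54569911 -0.04409728  0.24706756] [ 0.53329088 -0.49542789  0.18928305]
the job is handed in; nothing more can be done
None
```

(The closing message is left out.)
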